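Fetch the spare filter plate from under the flap of the spares case

TASK

Clear the steel cup off the spares case by nesting it squarely, set in and not dropped, in the matching cup that stands upright on the bench, and let it go; then lift the case's cover flap by its bar until it stands open by itself. Draw the orange filter plate out of its slot and present it over the middle of the blue mat: upright, at least 10 cm above the bench, its broad faces parallel to the mat's long edges, and finish while still holding it there, motionless, in the gripper. Leave the flap open, and leave the grey blank plate, the weight and the jar where they are.

Things in the scene. Friction and masses are not known exactly. Their poses are not given: they have to be found in the camera images.
- case: Dark green open-topped case fixed to the bench, 130 (x) x 220 (y) x 75 mm high, walls and floor 5 mm, closed by the flap. Origin: centre of underside; x points to the hinge side, away from the robot. Inside, two upright plates stand in slots along x at y = +41 and -41 mm (either way round). Each slot is 14 mm wide between rails 90 long, 5 thick, tops 19 mm above the bench.
- flap (a joint): Angle of the cream cover flap: 0 closed (start), 1.57 upright, 1.9 the stop, leaning away from the robot. 130 x 220 x 6 mm, 0.2 kg, top 81.5 mm above the bench when closed. The stiff hinge stays where it is left; lifting takes 2 to 3 N at the bar.
- flap_bar (a point): Middle of the flap's pull bar: round steel, 10 mm thick, 90 mm long, along the case's y, 45 mm in front of the flap's free edge in the flap's plane (40 mm clear for a finger), a stalk at each end. Centre 78.5 mm above the bench when closed, 175 mm from the hinge axis; it can turn between the fingers as the flap swings up.
- flap_hinge (a point): Middle of the hinge axis, along the case's y on the far upper rim, 75.5 mm above the bench (axes as the case). At flap angle a the bar centre lies 175 cos(a) - 3 sin(a) mm towards the case's -x and 175 sin(a) + 3 cos(a) mm above it.
- filter_plate: Spare filter plate: orange frame, dark mesh on both faces, standing upright in one of the slots. 80 mm long (x), 10 thick (y), 44 tall, plus a grip tab 30 mm long and 10 thick in the middle of its top edge: 60 mm tall in all; 0.12 kg. Origin: centre of underside, 5 mm above the bench in the slot; y normal to the broad faces, z up.
- blank_plate: Plain grey blank plate of the same shape and size as the filter plate, in the other slot. Not to be moved. Same origin and axes.
- cup_a: Steel cup standing on the closed flap: 58 mm tall, a cone 32 mm wide at the foot and 51 mm at 40 mm height, then a straight collar 60 mm wide up to the rim; wall 3 mm, mouth 54 mm. 0.12 kg. Origin: centre of underside, z up.
- cup_b: Identical steel cup standing on the bench, left or right of the case. Fully nested, the upper cup's shoulder (at 40 mm) sits on this cup's rim (at 58 mm): origins 18 mm apart, one above the other; side play about 1 mm. Origin: centre of underside, z up.
- mat: Blue inspection mat, 140 (x, long) x 100 (y) x 2 mm, fixed flat on the bench on the side of the case where cup_b is not. Origin: centre of its underside.
- weight: Steel weight, 48 mm diameter, 54 mm tall with its knob, on the bench. Bystander.
- jar: Amber jar, 50 mm diameter, 75 mm tall, on the bench. Bystander.

How it is judged:
By the outcome, as a careful person would: the job done as asked, in the order asked, and still so for the second after the job is handed in, while the arm keeps its last pose, push and grip.
It also fails if it takes over 69 s, if anything falls off the work surface, if the arm or the gripper's body presses on something with over 40 N, if the wrist force passes 120 N, or if a joint passes its speed limit or range.

ROBOT

A 7-joint arm with a two-finger parallel gripper is mounted at the origin on the work surface. World frame = base frame: x ahead of the robot, y to its left, z up, the work surface at z = 0. Lengths are in m, angles in degrees, forces in N, time in s.
With the tool pointing down it reaches from about 0.425 to 0.875 m from the base axis. Payload 8.4 kg.
Tool frame: the origin (TCP) lies midway between the tips of the shut fingers; the grasp point (between the pads) lies env.grip_point_offset behind it (env.grip_point_offset is the distance from the TCP to the grasp point, in m); z points along the fingers, y is the line along which they close (so a half turn about z gives the same grasp; the last joint's range is limited). The gripper opens to 87 mm and grips with 3 to 60 N. Pads are 19 mm wide; open, the fingers measure 117 mm over their backs; the gripper's body (75 mm by 190 mm) begins 51 mm behind the grasp point.
Start: joints at [-76.673, 19.091, 2.286, 83.961, -0.768, 76.965, -3.352], TCP at [0.212, 0.615, 0.223] pointing down, gripper open.
Joint ranges: [-147.57, 147.57], [-21.85, 119.76], [-74.77, 79.35], [14.55, 137.4], [-85.83, 265.84], [4.83, 119.75], [-152.11, 152.11]. Speed limits (degrees/s): [127.2, 127.2, 159.86, 159.86, 180, 180, 180].

INTERFACE

Orientations are given as [roll, pitch, yaw] about the fixed x, y, z axes, in that order (R = Rz(yaw) Ry(pitch) Rx(roll)).
In Python, from cell import env gives the robot as it stands.
- The arm moves only by the tool drive_tool, never from a script. Its argument "series" is a list of rows, each an object of numbers: "tx", "ty", "tz": the shift along the tool's x, y, z in m; "rx", "ry", "rz": the turn, a rotation vector about the tool's x, y, z in units of 6 degrees (1.0 is 6 degrees); "claw": the closure, from 0 (fully open) to 1 (shut). In form: [{"tx": .., "ty": .., "tz": .., "rx": .., "ry": .., "rz": .., "claw": ..}, ...]. A call has exactly 10 rows; each row is the pose to reach, as a shift and turn from the pose commanded when the call began, along the tool's axes at that moment; what a row does not reach only later rows make up. A row lasts 1/12 s, in which the tool goes at most 41.7 mm and 7.16 degrees, less where a joint would pass 70% of its speed; a pose out of reach is approached as far as the arm can. A call with a gripper value outside its range is refused whole. The fingers move at their own pace and stop on an object; "squeeze" is the grip in N (left out, the last holds). Time passes only in rows, so rows that repeat a pose let the fingers close, or fill a call up. It gives the time, the measured TCP pose, the force, the opening and the grip force at its end, in the units of the state.
- env.get_obs(): the state, without advancing time (a new reading comes with each control period).
- env.read_camera(name): name is "side" or "top"; returns (picture, depth): 420x560x3 uint8, red, green, blue; 420x560 float32, m along the optical axis (not along the pixel's ray), 0 where there is no reading.
- env.camera_params(name): a dict with "camera_matrix" (3x3 intrinsics, pixels), "extrinsics" (4x4, takes a point from camera to world coordinates). Camera axes: x right, y down, z forward; pixel columns grow to the right and rows downward; lengths in m; the calibration is good to about 2 mm. A picture is of the moment at which its call begins. camera_params takes no time and is no camera call.
- env.hand_in(): hands the job in; it is judged then, once.
The state is a dict: "t": time; "joint_pos": joint angles; "joint_vel": joint speeds; "tau": joint torques, N m; "tool_pos": TCP position; "tool_rot": TCP orientation; "contact_force": force on the tool from outside, world axes, zero at the start; "ft_torque": the same for the moment, N m; "finger_gap": finger opening in m; "gripper_force": force on a finger pad.
Only numpy, scipy, OpenCV 4.12 (cv2) and the standard library are available. Lean on these libraries where they do the work, as an engineer would, in place of code of your own. Each camera call takes 0.05 s, during which the arm holds its last target. There are 200 camera calls.

## Working session

There is one attempt and no reset: what is moved stays moved. The work goes in short steps, Python scripts to look and compute and a tool call to move; the robot and the scene stay as the last step left them, time stands still between calls to the robot, and variables do not carry over. Pictures are saved under pics/ and viewed, at most 10 in all, crops included, and the job is handed in when it is done.

Besides the shell and the picture viewer there is one more tool, called after ">>>" in YAML: its name, and indented under it one key for each argument. drive_tool: Moves the arm, as the interface text tells. Its arguments: {"type":"object","properties":{"series":{"type":"array","items":{"type":"object","properties":{"tx":{"type":"number"},"ty":{"type":"number"},"tz":{"type":"number"},"rx":{"type":"number"},"ry":{"type":"number"},"rz":{"type":"number"},"claw":{"type":"number"}}}},"squeeze":{"type":"number"}},"required":["series"]}

```bash
ls; mkdir -p pics; python3 - <<'E'
from cell import env
import numpy as np,cv2
o=env.get_obs();print({k:np.round(v,3).tolist() for k,v in o.items()},env.grip_point_offset)
for n in("side","top"):
    p,d=env.read_camera(n);cv2.imwrite(f"pics/{n}0.png",p[:,:,::-1]);np.savez(f"pics/{n}0.npz",p=p,d=d)
    c=env.camera_params(n);print(n,np.round(c["camera_matrix"],1).tolist(),np.round(c["extrinsics"],3).tolist(),(d==0).mean())
E
```

```text
pics
{'t': 0.0, 'joint_pos': [-76.672, 19.134, 2.283, 84.01, -0.768, 76.965, -3.353], 'joint_vel': [0.107, 0.098, 0.026, -0.047, -0.074, -0.005, -0.025], 'tau': [0.001, -65.637, 1.336, -40.379, -0.06, 0.045, 0.0], 'tool_pos': [0.212, 0.614, 0.222], 'tool_rot': [-179.906, 0.005, 160.988], 'contact_force': [-0.852, 0.185, 0.371], 'ft_torque': [0.013, 0.004, 0.002], 'gripper_force': 0.0, 'finger_gap': 0.087} 0.0187
side [[382.5, 0.0, 278.1], [0.0, 382.5, 207.3], [0.0, 0.0, 1.0]] [[-0.939, -0.242, 0.246, 0.39], [-0.345, 0.689, -0.638, 0.487], [-0.015, -0.683, -0.73, 0.623], [0.0, 0.0, 0.0, 1.0]] 0.00407312925170068
top [[428.1, 0.0, 283.8], [0.0, 428.1, 217.1], [0.0, 0.0, 1.0]] [[0.005, -0.994, 0.105, 0.459], [-1.0, -0.002, 0.02, -0.005], [-0.019, -0.105, -0.994, 0.938], [0.0, 0.0, 0.0, 1.0]] 0.0038520408163265304
```

View pics/side0.png

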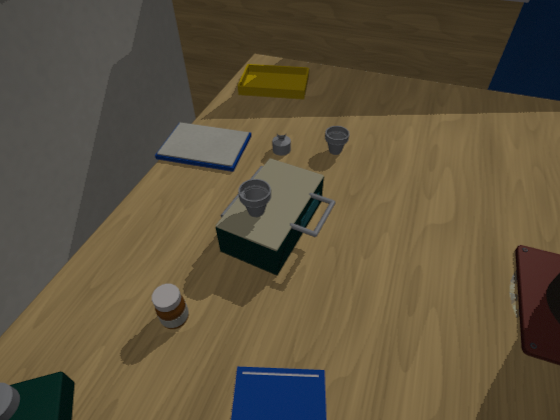

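View pics/top0.png

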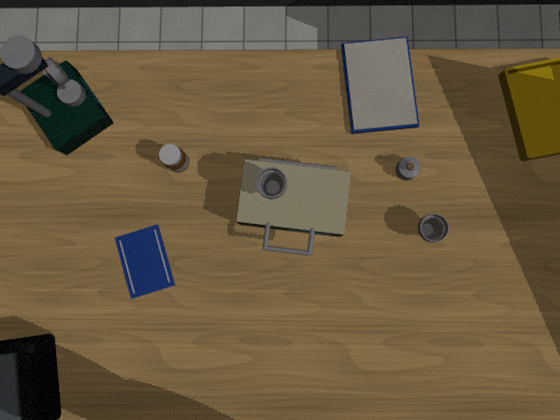

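The side view shows cup_a on the flap at (255,195), cup_b at (337,138), the weight at (282,143), the jar at (170,305), the bar at (318,215) and part of the mat at (280,395). In the top view cup_a is at (271,184), cup_b (433,228), the weight (408,168), the jar (173,157), the mat (145,262), the case (293,198) and the bar (289,250).

```bash
cat > h.py <<'E'
import numpy as np,cv2
from cell import env
from scipy.optimize import least_squares
def cloud(n,d):
    c=env.camera_params(n);K=c["camera_matrix"];E=c["extrinsics"]
    v,u=np.mgrid[:d.shape[0],:d.shape[1]]
    P=np.stack([(u-K[0,2])/K[0,0]*d,(v-K[1,2])/K[1,1]*d,d],-1)
    W=P@E[:3,:3].T+E[:3,3]; W[d==0]=np.nan
    return W
def box(W): # min-area rect of xy
    r=cv2.minAreaRect((W[:,:2]*1000).astype(np.float32));return np.round(r[0],1),np.round(r[1],1),round(r[2],2)
def circ(W):
    x=W[:,:2];f=lambda p:np.hypot(x[:,0]-p[0],x[:,1]-p[1])-p[2]
    return least_squares(f,[*x.mean(0),.028],loss='soft_l1',f_scale=.001).x
E
cat > m.py <<'E'
from h import *
for n in("top","side"):
    z=np.load(f"pics/{n}0.npz");p=z["p"].astype(int);W=cloud(n,z["d"])
    wood=W[(W[...,2]<.02)&(abs(W[...,1])<.3)&(W[...,0]>.35)&(W[...,0]<.7)];print(n,"bench z",np.median(wood[:,2]))
    R,G,B=p[...,0],p[...,1],p[...,2]
    mat=(B>R+50)&(abs(W[...,2])<.02)&(W[...,1]>.2)&(W[...,0]<.6);print("mat",mat.sum(),box(W[mat]),np.median(W[mat][:,2]))
    near=(W[...,0]>.35)&(W[...,0]<.65)&(abs(W[...,1])<.16)
    fl=near&(abs(W[...,2]-.0815)<.006)&(R>110)&(R-B>15);fl=cv2.erode(fl.astype(np.uint8),np.ones((2,2)))>0
    print("flap",fl.sum(),box(W[fl]),np.median(W[fl][:,2]))
    for nm,x0,y0,zr in(("A",.53,.03,.139),("B",.43,-.33,.058)):
        q=(np.hypot(W[...,0]-x0,W[...,1]-y0)<.08)&(abs(W[...,2]-zr)<.005)
        if q.sum()>5: 
            k=circ(W[q]);print(nm,q.sum(),k,np.percentile(W[q][:,2],[50,95]))
    bar=near&(W[...,2]>.06)&(W[...,2]<.1)&(abs(R-B)<25)&(W[...,0]<.47)
    if bar.sum()>5: print("bar",bar.sum(),box(W[bar]),np.percentile(W[bar][:,2],[10,50,95]),W[bar].mean(0))
    for nm,x0,y0 in(("weight",.56,-.28),("jar",.57,.25)):
        q=(np.hypot(W[...,0]-x0,W[...,1]-y0)<.07)&(W[...,2]>.015);print(nm,box(W[q]),np.nanmax(W[q][:,2]))
E
python3 m.py
```

```text
top bench z -0.0005112705827654551
mat 2528 (array([461.4, 319.3]), array([138.1,  99.1]), 17.66) 0.0013499946892781
flap 4877 (array([592.3,  -8.8]), array([215.8, 125.7]), 83.04) 0.08090349808093178
A 70 [0.60972118 0.0357232  0.02790899] [0.13860748 0.14123805]
B 8 [ 0.57854448 -0.27681309  0.07875939] [0.05587839 0.05829025]
weight (array([ 531. , -295.6]), array([57.7, 59.9]), 0.17) 0.06138311991304002Traceback (most recent call last):
  File "m.py", line 17, in <module>
    q=(np.hypot(W[...,0]-x0,W[...,1]-y0)<.07)&(W[...,2]>.015);print(nm,box(W[q]),np.nanmax(W[q][:,2]))
                                                                                 ~~~~~~~~~^^^^^^^^^^^
    res = np.fmax.reduce(a, axis=axis, out=out, **kwargs)
ValueError: zero-size array to reduction operation fmax which has no identity
```

```bash
python3 - <<'E'
from h import *
z=np.load("pics/top0.npz");W=cloud("top",z["d"])
for n,(u,v) in dict(A=(271,184),B=(433,228),wt=(408,168),jar=(173,157),bar=(289,252),hinge=(293,163)).items(): print(n,W[v-1:v+2,u-1:u+2].reshape(-1,3).mean(0).round(4))
E
sed -i 's/("A",.53,.03,.139),("B",.43,-.33,.058)/("A",.61,.035,.139),("B",.513,-.32,.058)/; s/(W\[...,0\]<.47)/(W[...,0]<.53)/; s/.56,-.28/.645,-.272/; s/"jar",.57,.25/"jar",.655,.24/; s/W\[...,0\]<.65)&/W[...,0]<.72)\&/' m.py; python3 m.py
```

```text
A [0.6168 0.0378 0.0856]
B [ 0.5349 -0.31    0.0083]
wt [ 0.6644 -0.2564  0.0202]
jar [0.6754 0.2419 0.0745]
bar [0.48   0.001  0.0816]
hinge [ 0.6616 -0.0066  0.0792]
top bench z -0.0005112705827654551
mat 2528 (array([461.4, 319.3]), array([138.1,  99.1]), 17.66) 0.0013499946892781
flap 5092 (array([592.3,  -8.8]), array([215.8, 125.7]), 83.04) 0.08089931361767888
A 165 [0.61008049 0.03568747 0.02818175] [0.13845181 0.14100868]
B 162 [ 0.53167773 -0.29533762  0.02825635] [0.05678515 0.05963313]
bar 496 (array([503.2, -25.6]), array([158.5,  54.6]), 83.61) [0.07789333 0.08168847 0.08439948] [ 0.50033299 -0.0076986   0.08068021]
weight (array([ 663.8, -254.5]), array([45.9, 46.5]), 88.94) 0.0549104904268195
jar (array([679.7, 248.7]), array([47.3, 46.5]), 0.96) 0.07798035513440105
side bench z -0.00087700121125589
mat 4450 (array([464.1, 308.6]), array([139.6,  76.6]), 18.45) 0.0014913537834729262
flap 3256 (array([590.7,  -6.3]), array([216. , 125.2]), 83.09) 0.0802692395758291
A 204 [0.6090436  0.03700717 0.02821455] [0.13761599 0.13959828]
B 98 [ 0.5305115  -0.29444722  0.02829067] [0.05540062 0.05714203]
bar 666 (array([501.7, -23.9]), array([ 56.6, 162. ]), 0.0) [0.06982403 0.08016837 0.08288545] [ 0.50653702 -0.01308209  0.07844456]
weight (array([ 662.8, -251.7]), array([45.2, 46.5]), 79.18) 0.053813922055755525
jar (array([678.7, 253. ]), array([47.9, 46.9]), 15.33) 0.07689035296742708
```

```bash
cat > go.py <<'E'
# usage: go.py x y z yaw  -> shift and turn (tool axes, tool units) from measured pose to tool-down target
import sys
from h import *
from scipy.spatial.transform import Rotation as R
def go(x,y,z,yaw):
    o=env.get_obs();R0=R.from_euler('xyz',o["tool_rot"],degrees=True);R1=R.from_euler('xyz',[180,0,yaw],degrees=True)
    t=R0.inv().apply(np.array([x,y,z])-o["tool_pos"]);r=np.degrees((R0.inv()*R1).as_rotvec())/6
    print("t",t.round(4),"r",r.round(2),"rows",round(max(np.linalg.norm(t)/.0417,np.linalg.norm(r)*6/7.16),1),"| at",np.round(o["tool_pos"],4),np.round(o["tool_rot"],2),"j7",np.round(o["joint_pos"][6],0))
if __name__=="__main__": go(*map(float,sys.argv[1:5]))
E
python3 go.py .6095 .0362 .20 83
```

```text
t [-0.5645 -0.4168  0.0224] r [-1.0e-02  1.0e-02  1.3e+01] rows 16.8 | at [0.2116 0.6142 0.2218] [-179.92    0.    160.99] j7 -3.0
```

>>> drive_tool:
  series:
    - {"tx": -0.564,"ty": -0.417,"tz": 0.022,"rz": 13,"claw": 0}
    - {"tx": -0.564,"ty": -0.417,"tz": 0.022,"rz": 13,"claw": 0}
    - {"tx": -0.564,"ty": -0.417,"tz": 0.022,"rz": 13,"claw": 0}
    - {"tx": -0.564,"ty": -0.417,"tz": 0.022,"rz": 13,"claw": 0}
    - {"tx": -0.564,"ty": -0.417,"tz": 0.022,"rz": 13,"claw": 0}
    - {"tx": -0.564,"ty": -0.417,"tz": 0.022,"rz": 13,"claw": 0}
    - {"tx": -0.564,"ty": -0.417,"tz": 0.022,"rz": 13,"claw": 0}
    - {"tx": -0.564,"ty": -0.417,"tz": 0.022,"rz": 13,"claw": 0}
    - {"tx": -0.564,"ty": -0.417,"tz": 0.022,"rz": 13,"claw": 0}
    - {"tx": -0.564,"ty": -0.417,"tz": 0.022,"rz": 13,"claw": 0}

```text
invalid input
```

```bash
python3 go.py .6095 .0362 .20 83
```

```text
t [-0.5645 -0.4168  0.0224] r [-1.0e-02  1.0e-02  1.3e+01] rows 16.8 | at [0.2116 0.6142 0.2218] [-179.92    0.    160.99] j7 -3.0
```

>>> drive_tool:
  series:
    - {"tx": -0.564,"ty": -0.417,"tz": 0.022,"rx": 0,"ry": 0,"rz": 13,"claw": 0}
    - {"tx": -0.564,"ty": -0.417,"tz": 0.022,"rx": 0,"ry": 0,"rz": 13,"claw": 0}
    - {"tx": -0.564,"ty": -0.417,"tz": 0.022,"rx": 0,"ry": 0,"rz": 13,"claw": 0}
    - {"tx": -0.564,"ty": -0.417,"tz": 0.022,"rx": 0,"ry": 0,"rz": 13,"claw": 0}
    - {"tx": -0.564,"ty": -0.417,"tz": 0.022,"rx": 0,"ry": 0,"rz": 13,"claw": 0}
    - {"tx": -0.564,"ty": -0.417,"tz": 0.022,"rx": 0,"ry": 0,"rz": 13,"claw": 0}
    - {"tx": -0.564,"ty": -0.417,"tz": 0.022,"rx": 0,"ry": 0,"rz": 13,"claw": 0}
    - {"tx": -0.564,"ty": -0.417,"tz": 0.022,"rx": 0,"ry": 0,"rz": 13,"claw": 0}
    - {"tx": -0.564,"ty": -0.417,"tz": 0.022,"rx": 0,"ry": 0,"rz": 13,"claw": 0}
    - {"tx": -0.564,"ty": -0.417,"tz": 0.022,"rx": 0,"ry": 0,"rz": 13,"claw": 0}

```text
t: 0.93
tool_pos: [0.4483, 0.2694, 0.2094]
tool_rot: [-180.0, -0.0, 89.0]
contact_force: [0.5, 0.7, -0.4]
finger_gap: 0.0873
gripper_force: 0.0
```

```bash
python3 go.py .6095 .0362 .20 83
```

```text
t [-0.2304  0.1652  0.0093] r [-0. -0.  1.] rows 6.8 | at [0.4483 0.2694 0.2094] [-1.7999e+02 -1.0000e-02  8.9020e+01] j7 -35.0
```

>>> drive_tool:
  series:
    - {"tx": -0.23,"ty": 0.165,"tz": 0.009,"rx": 0,"ry": 0,"rz": 1,"claw": 0}
    - {"tx": -0.23,"ty": 0.165,"tz": 0.009,"rx": 0,"ry": 0,"rz": 1,"claw": 0}
    - {"tx": -0.23,"ty": 0.165,"tz": 0.009,"rx": 0,"ry": 0,"rz": 1,"claw": 0}
    - {"tx": -0.23,"ty": 0.165,"tz": 0.009,"rx": 0,"ry": 0,"rz": 1,"claw": 0}
    - {"tx": -0.23,"ty": 0.165,"tz": 0.009,"rx": 0,"ry": 0,"rz": 1,"claw": 0}
    - {"tx": -0.23,"ty": 0.165,"tz": 0.009,"rx": 0,"ry": 0,"rz": 1,"claw": 0}
    - {"tx": -0.23,"ty": 0.165,"tz": 0.009,"rx": 0,"ry": 0,"rz": 1,"claw": 0}
    - {"tx": -0.23,"ty": 0.165,"tz": 0.009,"rx": 0,"ry": 0,"rz": 1,"claw": 0}
    - {"tx": -0.23,"ty": 0.165,"tz": 0.009,"rx": 0,"ry": 0,"rz": 1,"claw": 0}
    - {"tx": -0.23,"ty": 0.165,"tz": 0.009,"rx": 0,"ry": 0,"rz": 1,"claw": 0}

```text
t: 1.77
tool_pos: [0.6097, 0.04, 0.2]
tool_rot: [-179.9, 0.0, 83.4]
contact_force: [-0.2, 0.2, -0.1]
finger_gap: 0.0871
gripper_force: 0.0
```

```bash
python3 go.py .6095 .0362 .1235 83
```

```text
t [-0.0038  0.0003  0.0765] r [-0.01  0.    0.06] rows 1.8 | at [0.6097 0.04   0.2   ] [-179.94    0.     83.37] j7 -6.0
```

>>> drive_tool:
  series:
    - {"tx": -0.003,"ty": 0,"tz": 0.02,"rx": 0,"ry": 0,"rz": 0,"claw": 0}
    - {"tx": -0.003,"ty": 0,"tz": 0.04,"rx": 0,"ry": 0,"rz": 0,"claw": 0}
    - {"tx": -0.003,"ty": 0,"tz": 0.055,"rx": 0,"ry": 0,"rz": 0,"claw": 0}
    - {"tx": -0.003,"ty": 0,"tz": 0.065,"rx": 0,"ry": 0,"rz": 0,"claw": 0}
    - {"tx": -0.003,"ty": 0,"tz": 0.0765,"rx": 0,"ry": 0,"rz": 0,"claw": 0}
    - {"tx": -0.003,"ty": 0,"tz": 0.0765,"rx": 0,"ry": 0,"rz": 0,"claw": 0}
    - {"tx": -0.003,"ty": 0,"tz": 0.0765,"rx": 0,"ry": 0,"rz": 0,"claw": 0}
    - {"tx": -0.003,"ty": 0,"tz": 0.0765,"rx": 0,"ry": 0,"rz": 0,"claw": 0}
    - {"tx": -0.003,"ty": 0,"tz": 0.0765,"rx": 0,"ry": 0,"rz": 0,"claw": 0}
    - {"tx": -0.003,"ty": 0,"tz": 0.0765,"rx": 0,"ry": 0,"rz": 0,"claw": 0}

```text
t: 2.6
tool_pos: [0.6103, 0.0366, 0.1249]
tool_rot: [179.9, -0.0, 83.4]
contact_force: [0.1, -1.2, 0.6]
finger_gap: 0.0871
gripper_force: 0.0
```

```bash
python3 - <<'E'
from h import *
p,d=env.read_camera("side");cv2.imwrite("pics/s1.png",cv2.resize(p[100:300,160:400,::-1],(720,600)))
E
python3 go.py .6095 .0362 .1235 83
```

```text
t [-0.0004 -0.0007  0.0012] r [ 0.01 -0.    0.06] rows 0.1 | at [0.6102 0.0366 0.1247] [ 1.7994e+02 -2.0000e-02  8.3360e+01] j7 -4.0
```

View pics/s1.png

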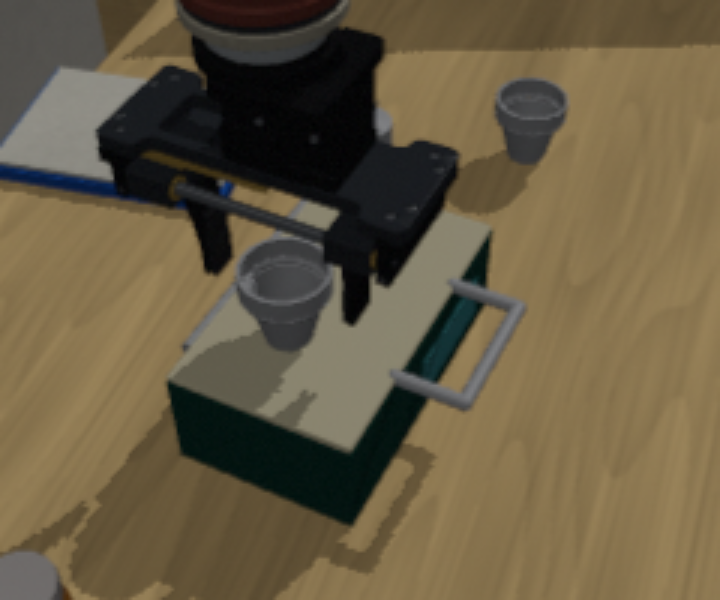

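The crop shows the fingers at tips (213,270) and (352,320), straddling cup_a's collar, with cup_a centred near (285,290). Closing.

>>> drive_tool:
  series:
    - {"tx": 0,"ty": 0,"tz": 0.001,"rx": 0,"ry": 0,"rz": 0,"claw": 0.2}
    - {"tx": 0,"ty": 0,"tz": 0.001,"rx": 0,"ry": 0,"rz": 0,"claw": 0.25}
    - {"tx": 0,"ty": 0,"tz": 0.001,"rx": 0,"ry": 0,"rz": 0,"claw": 0.29}
    - {"tx": 0,"ty": 0,"tz": 0.001,"rx": 0,"ry": 0,"rz": 0,"claw": 0.31}
    - {"tx": 0,"ty": 0,"tz": 0.001,"rx": 0,"ry": 0,"rz": 0,"claw": 0.5}
    - {"tx": 0,"ty": 0,"tz": 0.001,"rx": 0,"ry": 0,"rz": 0,"claw": 0.5}
    - {"tx": 0,"ty": 0,"tz": 0.001,"rx": 0,"ry": 0,"rz": 0,"claw": 0.5}
    - {"tx": 0,"ty": 0,"tz": 0.001,"rx": 0,"ry": 0,"rz": 0,"claw": 0.5}
    - {"tx": 0,"ty": 0,"tz": 0.001,"rx": 0,"ry": 0,"rz": 0,"claw": 0.5}
    - {"tx": 0,"ty": 0,"tz": 0.001,"rx": 0,"ry": 0,"rz": 0,"claw": 0.5}
  squeeze: 20

```text
t: 3.48
tool_pos: [0.61, 0.0366, 0.1231]
tool_rot: [180.0, 0.0, 83.4]
contact_force: [1.0, -1.0, 1.0]
finger_gap: 0.0586
gripper_force: 20.0
```

```bash
python3 go.py .5315 -.295 .165 83
```

```text
t [-0.3384 -0.0397 -0.0419] r [ 0.   -0.    0.06] rows 8.2 | at [0.61   0.0366 0.1231] [179.97   0.    83.37] j7 -4.0
```

>>> drive_tool:
  series:
    - {"tx": 0,"ty": 0,"tz": -0.02,"rx": 0,"ry": 0,"rz": 0,"claw": 0.5}
    - {"tx": 0,"ty": 0,"tz": -0.042,"rx": 0,"ry": 0,"rz": 0,"claw": 0.5}
    - {"tx": -0.03,"ty": -0.004,"tz": -0.042,"rx": 0,"ry": 0,"rz": 0,"claw": 0.5}
    - {"tx": -0.07,"ty": -0.008,"tz": -0.042,"rx": 0,"ry": 0,"rz": 0,"claw": 0.5}
    - {"tx": -0.11,"ty": -0.013,"tz": -0.042,"rx": 0,"ry": 0,"rz": 0,"claw": 0.5}
    - {"tx": -0.15,"ty": -0.018,"tz": -0.042,"rx": 0,"ry": 0,"rz": 0,"claw": 0.5}
    - {"tx": -0.19,"ty": -0.022,"tz": -0.042,"rx": 0,"ry": 0,"rz": 0,"claw": 0.5}
    - {"tx": -0.23,"ty": -0.027,"tz": -0.042,"rx": 0,"ry": 0,"rz": 0,"claw": 0.5}
    - {"tx": -0.27,"ty": -0.032,"tz": -0.042,"rx": 0,"ry": 0,"rz": 0,"claw": 0.5}
    - {"tx": -0.3,"ty": -0.036,"tz": -0.042,"rx": 0,"ry": 0,"rz": 0,"claw": 0.5}

```text
t: 4.32
tool_pos: [0.5374, -0.2607, 0.165]
tool_rot: [-180.0, 0.0, 83.2]
contact_force: [0.6, -0.4, -1.5]
finger_gap: 0.0584
gripper_force: 20.0
```

```bash
python3 go.py .5315 -.295 .118 83
```

```text
t [-0.0347 -0.0018  0.047 ] r [-0.01  0.01  0.04] rows 1.4 | at [ 0.5374 -0.2607  0.165 ] [-1.7996e+02  4.0000e-02  8.3230e+01] j7 26.0
```

>>> drive_tool:
  series:
    - {"tx": -0.015,"ty": -0.001,"tz": 0,"rx": 0,"ry": 0,"rz": 0,"claw": 0.5}
    - {"tx": -0.027,"ty": -0.0018,"tz": 0,"rx": 0,"ry": 0,"rz": 0,"claw": 0.5}
    - {"tx": -0.034,"ty": -0.0018,"tz": 0.01,"rx": 0,"ry": 0,"rz": 0,"claw": 0.5}
    - {"tx": -0.034,"ty": -0.0018,"tz": 0.02,"rx": 0,"ry": 0,"rz": 0,"claw": 0.5}
    - {"tx": -0.034,"ty": -0.0018,"tz": 0.03,"rx": 0,"ry": 0,"rz": 0,"claw": 0.5}
    - {"tx": -0.034,"ty": -0.0018,"tz": 0.035,"rx": 0,"ry": 0,"rz": 0,"claw": 0.5}
    - {"tx": -0.034,"ty": -0.0018,"tz": 0.035,"rx": 0,"ry": 0,"rz": 0,"claw": 0.5}
    - {"tx": -0.034,"ty": -0.0018,"tz": 0.035,"rx": 0,"ry": 0,"rz": 0,"claw": 0.5}
    - {"tx": -0.034,"ty": -0.0018,"tz": 0.035,"rx": 0,"ry": 0,"rz": 0,"claw": 0.5}
    - {"tx": -0.034,"ty": -0.0018,"tz": 0.035,"rx": 0,"ry": 0,"rz": 0,"claw": 0.5}

```text
t: 5.15
tool_pos: [0.5341, -0.2906, 0.1305]
tool_rot: [180.0, 0.0, 83.4]
contact_force: [0.5, 0.7, -1.2]
finger_gap: 0.058
gripper_force: 20.0
```

```bash
python3 - <<'E'
from h import *
p,d=env.read_camera("side");W=cloud("side",d);cv2.imwrite("pics/s2.png",cv2.resize(p[60:200,240:420,::-1],(720,560),interpolation=cv2.INTER_CUBIC))
near=np.hypot(W[...,0]-.531,W[...,1]+.295)<.05
for zr in(.055,.145):
    q=near&(abs(W[...,2]-zr)<.006); print(zr,q.sum(), circ(W[q]) if q.sum()>8 else'')
E
python3 go.py .5315 -.295 .065 83
```

```text
0.055 148 [ 0.53085403 -0.29446363  0.0283643 ]
0.145 211 [ 0.53119998 -0.28919435  0.02899994]
t [-0.0045 -0.0021  0.0656] r [0.01 0.   0.06] rows 1.6 | at [ 0.5341 -0.2908  0.1306] [1.7995e+02 1.0000e-02 8.3390e+01] j7 31.0
```

View pics/s2.png

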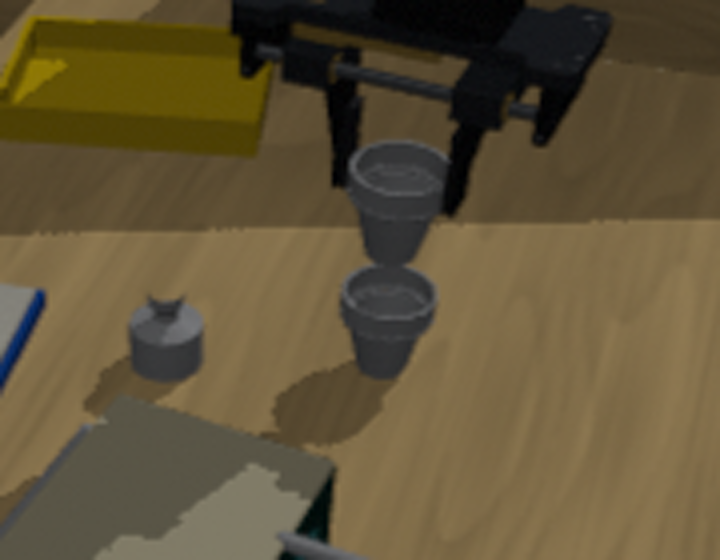

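Cup_a sits level in the fingers (crop, collar at (400,180)), above cup_b at (388,295). A few mm of side correction remain; I'll apply them while coming down.

>>> drive_tool:
  series:
    - {"tx": -0.004,"ty": -0.002,"tz": 0.005,"rx": 0,"ry": 0,"rz": 0,"claw": 0.5}
    - {"tx": -0.004,"ty": -0.002,"tz": 0.01,"rx": 0,"ry": 0,"rz": 0,"claw": 0.5}
    - {"tx": -0.004,"ty": -0.002,"tz": 0.015,"rx": 0,"ry": 0,"rz": 0,"claw": 0.5}
    - {"tx": -0.004,"ty": -0.002,"tz": 0.02,"rx": 0,"ry": 0,"rz": 0,"claw": 0.5}
    - {"tx": -0.004,"ty": -0.002,"tz": 0.025,"rx": 0,"ry": 0,"rz": 0,"claw": 0.5}
    - {"tx": -0.004,"ty": -0.002,"tz": 0.03,"rx": 0,"ry": 0,"rz": 0,"claw": 0.5}
    - {"tx": -0.004,"ty": -0.002,"tz": 0.03,"rx": 0,"ry": 0,"rz": 0,"claw": 0.5}
    - {"tx": -0.004,"ty": -0.002,"tz": 0.03,"rx": 0,"ry": 0,"rz": 0,"claw": 0.5}
    - {"tx": -0.004,"ty": -0.002,"tz": 0.03,"rx": 0,"ry": 0,"rz": 0,"claw": 0.5}
    - {"tx": -0.004,"ty": -0.002,"tz": 0.03,"rx": 0,"ry": 0,"rz": 0,"claw": 0.5}

```text
t: 6.03
tool_pos: [0.5314, -0.2947, 0.1003]
tool_rot: [180.0, 0.0, 83.4]
contact_force: [0.3, -0.4, -1.7]
finger_gap: 0.0584
gripper_force: 20.0
```

```bash
python3 go.py .5318 -.2946 .060 83.4
```

```text
t [0.0002 0.0003 0.0403] r [ 0.    0.   -0.01] rows 1.0 | at [ 0.5314 -0.2947  0.1003] [1.7997e+02 1.0000e-02 8.3370e+01] j7 32.0
```

Aligned within 0.5 mm; go down most of the way, slowly.

>>> drive_tool:
  series:
    - {"tx": 0,"ty": 0,"tz": 0.004,"rx": 0,"ry": 0,"rz": 0,"claw": 0.5}
    - {"tx": 0,"ty": 0,"tz": 0.009,"rx": 0,"ry": 0,"rz": 0,"claw": 0.5}
    - {"tx": 0,"ty": 0,"tz": 0.014,"rx": 0,"ry": 0,"rz": 0,"claw": 0.5}
    - {"tx": 0,"ty": 0,"tz": 0.018,"rx": 0,"ry": 0,"rz": 0,"claw": 0.5}
    - {"tx": 0,"ty": 0,"tz": 0.022,"rx": 0,"ry": 0,"rz": 0,"claw": 0.5}
    - {"tx": 0,"ty": 0,"tz": 0.026,"rx": 0,"ry": 0,"rz": 0,"claw": 0.5}
    - {"tx": 0,"ty": 0,"tz": 0.03,"rx": 0,"ry": 0,"rz": 0,"claw": 0.5}
    - {"tx": 0,"ty": 0,"tz": 0.033,"rx": 0,"ry": 0,"rz": 0,"claw": 0.5}
    - {"tx": 0,"ty": 0,"tz": 0.035,"rx": 0,"ry": 0,"rz": 0,"claw": 0.5}
    - {"tx": 0,"ty": 0,"tz": 0.035,"rx": 0,"ry": 0,"rz": 0,"claw": 0.5}

```text
t: 6.87
tool_pos: [0.5311, -0.2946, 0.0646]
tool_rot: [-180.0, 0.0, 83.4]
contact_force: [0.1, -0.0, -0.9]
finger_gap: 0.0581
gripper_force: 20.0
```

```bash
python3 go.py .5318 -.2946 .060 83.4
```

```text
t [0.0001 0.0007 0.0046] r [-0.    0.   -0.01] rows 0.1 | at [ 0.5311 -0.2946  0.0646] [-179.98    0.     83.36] j7 33.0
```

>>> drive_tool:
  series:
    - {"tx": 0,"ty": 0,"tz": 0.001,"rx": 0,"ry": 0,"rz": 0,"claw": 0.5}
    - {"tx": 0,"ty": 0,"tz": 0.0015,"rx": 0,"ry": 0,"rz": 0,"claw": 0.5}
    - {"tx": 0,"ty": 0,"tz": 0.002,"rx": 0,"ry": 0,"rz": 0,"claw": 0.5}
    - {"tx": 0,"ty": 0,"tz": 0.0025,"rx": 0,"ry": 0,"rz": 0,"claw": 0.5}
    - {"tx": 0,"ty": 0,"tz": 0.003,"rx": 0,"ry": 0,"rz": 0,"claw": 0.5}
    - {"tx": 0,"ty": 0,"tz": 0.0035,"rx": 0,"ry": 0,"rz": 0,"claw": 0.5}
    - {"tx": 0,"ty": 0,"tz": 0.004,"rx": 0,"ry": 0,"rz": 0,"claw": 0.5}
    - {"tx": 0,"ty": 0,"tz": 0.0045,"rx": 0,"ry": 0,"rz": 0,"claw": 0.5}
    - {"tx": 0,"ty": 0,"tz": 0.0045,"rx": 0,"ry": 0,"rz": 0,"claw": 0.5}
    - {"tx": 0,"ty": 0,"tz": 0.0045,"rx": 0,"ry": 0,"rz": 0,"claw": 0.5}

```text
t: 7.7
tool_pos: [0.5313, -0.2946, 0.0605]
tool_rot: [180.0, 0.0, 83.4]
contact_force: [1.2, -0.7, -1.9]
finger_gap: 0.0581
gripper_force: 20.0
```

```bash
python3 go.py .5318 -.2946 .060 83.4
```

```text
t [0.0001 0.0005 0.0005] r [ 0.    0.   -0.01] rows 0.0 | at [ 0.5313 -0.2946  0.0605] [1.7999e+02 1.0000e-02 8.3370e+01] j7 34.0
```

>>> drive_tool:
  series:
    - {"tx": 0,"ty": 0,"tz": 0.0003,"rx": 0,"ry": 0,"rz": 0,"claw": 0.5}
    - {"tx": 0,"ty": 0,"tz": 0.0006,"rx": 0,"ry": 0,"rz": 0,"claw": 0.5}
    - {"tx": 0,"ty": 0,"tz": 0.0009,"rx": 0,"ry": 0,"rz": 0,"claw": 0.5}
    - {"tx": 0,"ty": 0,"tz": 0.0012,"rx": 0,"ry": 0,"rz": 0,"claw": 0.5}
    - {"tx": 0,"ty": 0,"tz": 0.0015,"rx": 0,"ry": 0,"rz": 0,"claw": 0.5}
    - {"tx": 0,"ty": 0,"tz": 0.0018,"rx": 0,"ry": 0,"rz": 0,"claw": 0.5}
    - {"tx": 0,"ty": 0,"tz": 0.002,"rx": 0,"ry": 0,"rz": 0,"claw": 0.5}
    - {"tx": 0,"ty": 0,"tz": 0.002,"rx": 0,"ry": 0,"rz": 0,"claw": 0.5}
    - {"tx": 0,"ty": 0,"tz": 0.002,"rx": 0,"ry": 0,"rz": 0,"claw": 0.5}
    - {"tx": 0,"ty": 0,"tz": 0.002,"rx": 0,"ry": 0,"rz": 0,"claw": 0.5}

```text
t: 8.53
tool_pos: [0.5319, -0.2952, 0.0595]
tool_rot: [179.9, 0.0, 83.4]
contact_force: [1.0, 0.0, 7.7]
finger_gap: 0.0582
gripper_force: 20.0
```

```bash
python3 go.py .5318 -.2946 .060 83.4
```

```text
t [ 0.0005 -0.0001 -0.0005] r [ 0.02  0.   -0.01] rows 0.0 | at [ 0.5319 -0.2952  0.0595] [1.799e+02 3.000e-02 8.336e+01] j7 34.0
```

Contact at 0.0595, just where full nesting was predicted. Releasing.

>>> drive_tool:
  series:
    - {"tx": 0,"ty": 0,"tz": -0.0005,"rx": 0,"ry": 0,"rz": 0,"claw": 0.3}
    - {"tx": 0,"ty": 0,"tz": -0.0005,"rx": 0,"ry": 0,"rz": 0,"claw": 0.2}
    - {"tx": 0,"ty": 0,"tz": -0.0005,"rx": 0,"ry": 0,"rz": 0,"claw": 0.1}
    - {"tx": 0,"ty": 0,"tz": -0.0005,"rx": 0,"ry": 0,"rz": 0,"claw": 0}
    - {"tx": 0,"ty": 0,"tz": -0.0005,"rx": 0,"ry": 0,"rz": 0,"claw": 0}
    - {"tx": 0,"ty": 0,"tz": -0.0005,"rx": 0,"ry": 0,"rz": 0,"claw": 0}
    - {"tx": 0,"ty": 0,"tz": -0.01,"rx": 0,"ry": 0,"rz": 0,"claw": 0}
    - {"tx": 0,"ty": 0,"tz": -0.03,"rx": 0,"ry": 0,"rz": 0,"claw": 0}
    - {"tx": 0,"ty": 0,"tz": -0.06,"rx": 0,"ry": 0,"rz": 0,"claw": 0}
    - {"tx": 0,"ty": 0,"tz": -0.09,"rx": 0,"ry": 0,"rz": 0,"claw": 0}

```text
t: 9.37
tool_pos: [0.5305, -0.2945, 0.1496]
tool_rot: [-179.9, 0.0, 83.3]
contact_force: [1.1, -0.5, 0.1]
finger_gap: 0.0868
gripper_force: 0.0
```

```bash
python3 - <<'E'
from h import *
p,d=env.read_camera("side");W=cloud("side",d)
near=np.hypot(W[...,0]-.531,W[...,1]+.295)<.045
for a,b in((.071,.082),(.040,.0565)):
    q=near&(W[...,2]>a)&(W[...,2]<b); print(a,q.sum(), circ(W[q]),W[q][:,2].max())
q=near&(W[...,2]>.065)&(W[...,2]<.085)
for s in(0,1):
    A=np.c_[W[q],np.ones(q.sum())]
t=W[near&(abs(W[...,2]-.076)<.003)];c=np.linalg.lstsq(np.c_[t[:,:2],np.ones(len(t))],t[:,2],rcond=None)[0];print("rim tilt deg",np.degrees(c[:2]),len(t))
E
python3 go.py .4815 .005 .15 83
```

```text
0.071 99 [ 0.52974806 -0.29437159  0.02808251] 0.07619070456779953
0.04 200 [ 0.52987564 -0.29118287  0.02582692] 0.056437779888449
rim tilt deg [ 0.4369774  -0.19094642] 54
t [ 0.2934 -0.0865  0.0052] r [0.06 0.02 0.05] rows 7.3 | at [ 0.5332 -0.2964  0.1563] [1.7962e+02 1.0000e-01 8.3310e+01] j7 30.0
```

```bash
python3 - <<'E'
from h import *
a=np.radians(-6.95);ex=np.array([np.cos(a),np.sin(a)]);ey=np.array([-ex[1],ex[0]]);c=np.array([.5915,-.0075])
for n in("top","side"):
    z=np.load(f"pics/{n}0.npz");W=cloud(n,z["d"]);q=W[...,:2]-c;u,v=q@ex,q@ey
    m=(u<-.095)&(u>-.13)&(abs(v)<.03)&(W[...,2]>.06)&(W[...,2]<.1)
    k=np.median(W[m],0);print(n,m.sum(),k,np.percentile(W[m][:,2],[50,95]),"case u pct",np.percentile(u[m],[5,50,95]))
    m=(u<-.07)&(u>-.13)&(abs(v)<.08)&(W[...,2]>.06)&(W[...,2]<.1);print(np.percentile(v[m],[1,99]))
E
python3 go.py .4815 .005 .15 83
```

```text
top 151 [0.4838484  0.00496404 0.0818931 ] [0.0818931  0.08441042] case u pct [-0.11350394 -0.1090649  -0.10458347]
[-0.04896488  0.04990753]
side 125 [0.48147611 0.00601544 0.08120403] [0.08120403 0.08345224] case u pct [-0.1145633  -0.11105592 -0.10626031]
[-0.047901    0.05136781]
t [ 0.2934 -0.0865  0.0052] r [0.06 0.02 0.05] rows 7.3 | at [ 0.5332 -0.2964  0.1563] [1.7962e+02 1.0000e-01 8.3310e+01] j7 30.0
```

>>> drive_tool:
  series:
    - {"tx": 0.294,"ty": -0.086,"tz": 0.005,"rx": 0,"ry": 0,"rz": 0,"claw": 0}
    - {"tx": 0.294,"ty": -0.086,"tz": 0.005,"rx": 0,"ry": 0,"rz": 0,"claw": 0}
    - {"tx": 0.294,"ty": -0.086,"tz": 0.005,"rx": 0,"ry": 0,"rz": 0,"claw": 0}
    - {"tx": 0.294,"ty": -0.086,"tz": 0.005,"rx": 0,"ry": 0,"rz": 0,"claw": 0}
    - {"tx": 0.294,"ty": -0.086,"tz": 0.005,"rx": 0,"ry": 0,"rz": 0,"claw": 0}
    - {"tx": 0.294,"ty": -0.086,"tz": 0.005,"rx": 0,"ry": 0,"rz": 0,"claw": 0}
    - {"tx": 0.294,"ty": -0.086,"tz": 0.005,"rx": 0,"ry": 0,"rz": 0,"claw": 0.2}
    - {"tx": 0.294,"ty": -0.086,"tz": 0.005,"rx": 0,"ry": 0,"rz": 0,"claw": 0.3}
    - {"tx": 0.294,"ty": -0.086,"tz": 0.005,"rx": 0,"ry": 0,"rz": 0,"claw": 0.5}
    - {"tx": 0.294,"ty": -0.086,"tz": 0.005,"rx": 0,"ry": 0,"rz": 0,"claw": 0.5}

```text
t: 10.25
tool_pos: [0.4799, 0.0079, 0.144]
tool_rot: [180.0, -0.0, 83.5]
contact_force: [1.1, 0.2, -0.2]
finger_gap: 0.0678
gripper_force: 0.0
```

```bash
python3 go.py .4823 .0058 .061 83
```

```text
t [-0.0018  0.0026  0.083 ] r [ 0.01 -0.    0.08] rows 2.0 | at [0.4799 0.0079 0.144 ] [ 1.7996e+02 -1.0000e-02  8.3480e+01] j7 -11.0
```

>>> drive_tool:
  series:
    - {"tx": -0.002,"ty": 0.0025,"tz": 0,"rx": 0,"ry": 0,"rz": 0,"claw": 0.57}
    - {"tx": -0.002,"ty": 0.0025,"tz": 0.02,"rx": 0,"ry": 0,"rz": 0,"claw": 0.57}
    - {"tx": -0.002,"ty": 0.0025,"tz": 0.035,"rx": 0,"ry": 0,"rz": 0,"claw": 0.57}
    - {"tx": -0.002,"ty": 0.0025,"tz": 0.05,"rx": 0,"ry": 0,"rz": 0,"claw": 0.57}
    - {"tx": -0.002,"ty": 0.0025,"tz": 0.065,"rx": 0,"ry": 0,"rz": 0,"claw": 0.57}
    - {"tx": -0.002,"ty": 0.0025,"tz": 0.075,"rx": 0,"ry": 0,"rz": 0,"claw": 0.57}
    - {"tx": -0.002,"ty": 0.0025,"tz": 0.083,"rx": 0,"ry": 0,"rz": 0,"claw": 0.57}
    - {"tx": -0.002,"ty": 0.0025,"tz": 0.083,"rx": 0,"ry": 0,"rz": 0,"claw": 0.57}
    - {"tx": -0.002,"ty": 0.0025,"tz": 0.083,"rx": 0,"ry": 0,"rz": 0,"claw": 0.57}
    - {"tx": -0.002,"ty": 0.0025,"tz": 0.083,"rx": 0,"ry": 0,"rz": 0,"claw": 0.57}

```text
t: 11.08
tool_pos: [0.4826, 0.0048, 0.0612]
tool_rot: [179.9, -0.0, 83.3]
contact_force: [-0.2, 0.0, -0.1]
finger_gap: 0.0375
gripper_force: 0.0
```

```bash
python3 - <<'E'
from h import *
p,d=env.read_camera("side");cv2.imwrite("pics/s3.png",cv2.resize(p[120:280,220:400,::-1],(675,600),interpolation=cv2.INTER_CUBIC))
E
python3 go.py .4823 .0058 .06 83
```

```text
t [ 0.0008 -0.0005  0.0013] r [ 0.01 -0.    0.06] rows 0.1 | at [0.4827 0.005  0.0613] [ 1.7993e+02 -2.0000e-02  8.3350e+01] j7 -7.0
```

View pics/s3.png

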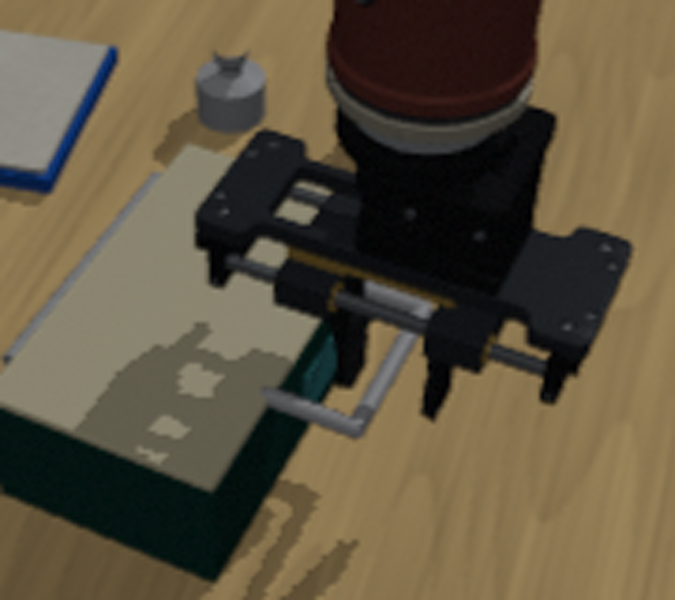

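The crop shows the bar (around (385,370)) between the two fingers, at (347,370) and (437,400). Closing.

>>> drive_tool:
  series:
    - {"tx": 0,"ty": 0,"tz": 0,"rx": 0,"ry": 0,"rz": 0,"claw": 0.7}
    - {"tx": 0,"ty": 0,"tz": 0,"rx": 0,"ry": 0,"rz": 0,"claw": 0.8}
    - {"tx": 0,"ty": 0,"tz": 0,"rx": 0,"ry": 0,"rz": 0,"claw": 0.95}
    - {"tx": 0,"ty": 0,"tz": 0,"rx": 0,"ry": 0,"rz": 0,"claw": 0.95}
    - {"tx": 0,"ty": 0,"tz": 0,"rx": 0,"ry": 0,"rz": 0,"claw": 0.95}
    - {"tx": 0,"ty": 0,"tz": 0,"rx": 0,"ry": 0,"rz": 0,"claw": 0.95}
    - {"tx": 0,"ty": 0,"tz": 0,"rx": 0,"ry": 0,"rz": 0,"claw": 0.95}
    - {"tx": 0,"ty": 0,"tz": 0,"rx": 0,"ry": 0,"rz": 0,"claw": 0.95}
    - {"tx": 0,"ty": 0,"tz": 0,"rx": 0,"ry": 0,"rz": 0,"claw": 0.95}
    - {"tx": 0,"ty": 0,"tz": 0,"rx": 0,"ry": 0,"rz": 0,"claw": 0.95}
  squeeze: 15

```text
t: 11.97
tool_pos: [0.4847, 0.0049, 0.0615]
tool_rot: [179.7, -0.0, 83.4]
contact_force: [8.2, -0.1, -2.3]
finger_gap: 0.0094
gripper_force: 15.0
```

```bash
cat > arc.py <<'E'
import sys
from h import *
# arc rows from angle a0 to a1 in tool axes: ty = along case x, tz = down (offsets from the pose at a0)
a0,a1,n=map(float,sys.argv[1:4])
f=lambda a:np.array([-(175*np.cos(a)-3*np.sin(a)),-(175*np.sin(a)+3*np.cos(a))])
for a in np.linspace(a0,a1,int(n)+1)[1:]: print(round(a,2),(f(a)-f(a0)).round(0))
E
python3 arc.py 0 1.05 20; python3 - <<'E'
from h import *
o=env.get_obs();print(o["contact_force"],o["finger_gap"],o["tool_pos"],o["joint_pos"])
E
```

```text
0.05 [ 0. -9.]
0.11 [  1. -18.]
0.16 [  3. -27.]
0.21 [  4. -36.]
0.26 [  7. -45.]
0.32 [ 10. -54.]
0.37 [ 13. -63.]
0.42 [ 16. -71.]
0.47 [ 21. -79.]
0.52 [ 25. -87.]
0.58 [ 30. -95.]
0.63 [  35. -103.]
0.68 [  41. -110.]
0.74 [  47. -117.]
0.79 [  54. -123.]
0.84 [  60. -129.]
0.89 [  68. -135.]
0.94 [  75. -141.]
1.0 [  83. -146.]
1.05 [  91. -150.]
[ 8.17812656 -0.08306351 -2.28932622] 0.009414196288645952 [0.48468791 0.00491195 0.06151198] [-36.44780025   9.16674875  33.21863341 118.59387383  -6.19045096
  53.56750819  -6.54662457]
```

>>> drive_tool:
  series:
    - {"tx": 0,"ty": 0.002,"tz": -0.005,"rx": 0,"ry": 0,"rz": 0,"claw": 0.95}
    - {"tx": 0,"ty": 0.004,"tz": -0.012,"rx": 0,"ry": 0,"rz": 0,"claw": 0.95}
    - {"tx": 0,"ty": 0.005,"tz": -0.02,"rx": 0,"ry": 0,"rz": 0,"claw": 0.95}
    - {"tx": 0,"ty": 0.006,"tz": -0.028,"rx": 0,"ry": 0,"rz": 0,"claw": 0.95}
    - {"tx": 0,"ty": 0.007,"tz": -0.036,"rx": 0,"ry": 0,"rz": 0,"claw": 0.95}
    - {"tx": 0,"ty": 0.01,"tz": -0.045,"rx": 0,"ry": 0,"rz": 0,"claw": 0.95}
    - {"tx": 0,"ty": 0.013,"tz": -0.054,"rx": 0,"ry": 0,"rz": 0,"claw": 0.95}
    - {"tx": 0,"ty": 0.016,"tz": -0.063,"rx": 0,"ry": 0,"rz": 0,"claw": 0.95}
    - {"tx": 0,"ty": 0.019,"tz": -0.071,"rx": 0,"ry": 0,"rz": 0,"claw": 0.95}
    - {"tx": 0,"ty": 0.019,"tz": -0.071,"rx": 0,"ry": 0,"rz": 0,"claw": 0.95}

```text
t: 12.8
tool_pos: [0.5009, 0.0029, 0.1333]
tool_rot: [-180.0, -0.0, 83.4]
contact_force: [-7.9, 1.5, 3.7]
finger_gap: 0.0089
gripper_force: 15.0
```

```bash
python3 arc.py 0.42 1.26 20
```

```text
0.46 [ 3. -7.]
0.5 [  7. -13.]
0.55 [ 11. -19.]
0.59 [ 15. -25.]
0.63 [ 19. -31.]
0.67 [ 23. -37.]
0.71 [ 28. -43.]
0.76 [ 33. -48.]
0.8 [ 39. -53.]
0.84 [ 44. -58.]
0.88 [ 50. -63.]
0.92 [ 56. -67.]
0.97 [ 62. -72.]
1.01 [ 68. -76.]
1.05 [ 74. -79.]
1.09 [ 81. -83.]
1.13 [ 87. -86.]
1.18 [ 94. -89.]
1.22 [101. -91.]
1.26 [108. -93.]
```

>>> drive_tool:
  series:
    - {"tx": 0,"ty": 0.002,"tz": -0.007,"rx": 0,"ry": 0,"rz": 0,"claw": 0.95}
    - {"tx": 0,"ty": 0.006,"tz": -0.013,"rx": 0,"ry": 0,"rz": 0,"claw": 0.95}
    - {"tx": 0,"ty": 0.014,"tz": -0.025,"rx": 0,"ry": 0,"rz": 0,"claw": 0.95}
    - {"tx": 0,"ty": 0.022,"tz": -0.037,"rx": 0,"ry": 0,"rz": 0,"claw": 0.95}
    - {"tx": 0,"ty": 0.032,"tz": -0.048,"rx": 0,"ry": 0,"rz": 0,"claw": 0.95}
    - {"tx": 0,"ty": 0.043,"tz": -0.058,"rx": 0,"ry": 0,"rz": 0,"claw": 0.95}
    - {"tx": 0,"ty": 0.055,"tz": -0.067,"rx": 0,"ry": 0,"rz": 0,"claw": 0.95}
    - {"tx": 0,"ty": 0.067,"tz": -0.076,"rx": 0,"ry": 0,"rz": 0,"claw": 0.95}
    - {"tx": 0,"ty": 0.073,"tz": -0.079,"rx": 0,"ry": 0,"rz": 0,"claw": 0.95}
    - {"tx": 0,"ty": 0.073,"tz": -0.079,"rx": 0,"ry": 0,"rz": 0,"claw": 0.95}

```text
t: 13.63
tool_pos: [0.5753, -0.0059, 0.2137]
tool_rot: [179.9, -0.0, 83.4]
contact_force: [-8.6, 0.9, 15.8]
finger_gap: 0.0094
gripper_force: 15.0
```

```bash
python3 arc.py 1.05 1.74 12
```

```text
1.11 [ 9. -5.]
1.16 [18. -9.]
1.22 [ 28. -12.]
1.28 [ 37. -15.]
1.34 [ 47. -18.]
1.4 [ 57. -20.]
1.45 [ 67. -21.]
1.51 [ 77. -22.]
1.57 [ 87. -22.]
1.62 [ 97. -21.]
1.68 [107. -20.]
1.74 [117. -19.]
```

>>> drive_tool:
  series:
    - {"tx": 0,"ty": 0.003,"tz": -0.006,"rx": 0,"ry": 0,"rz": 0,"claw": 0.95}
    - {"tx": 0,"ty": 0.012,"tz": -0.01,"rx": 0,"ry": 0,"rz": 0,"claw": 0.95}
    - {"tx": 0,"ty": 0.024,"tz": -0.015,"rx": 0,"ry": 0,"rz": 0,"claw": 0.95}
    - {"tx": 0,"ty": 0.036,"tz": -0.018,"rx": 0,"ry": 0,"rz": 0,"claw": 0.95}
    - {"tx": 0,"ty": 0.047,"tz": -0.021,"rx": 0,"ry": 0,"rz": 0,"claw": 0.95}
    - {"tx": 0,"ty": 0.057,"tz": -0.023,"rx": 0,"ry": 0,"rz": 0,"claw": 0.95}
    - {"tx": 0,"ty": 0.067,"tz": -0.024,"rx": 0,"ry": 0,"rz": 0,"claw": 0.95}
    - {"tx": 0,"ty": 0.077,"tz": -0.025,"rx": 0,"ry": 0,"rz": 0,"claw": 0.95}
    - {"tx": 0,"ty": 0.087,"tz": -0.025,"rx": 0,"ry": 0,"rz": 0,"claw": 0.95}
    - {"tx": 0,"ty": 0.087,"tz": -0.025,"rx": 0,"ry": 0,"rz": 0,"claw": 0.95}

```text
t: 14.47
tool_pos: [0.6618, -0.0164, 0.2366]
tool_rot: [179.9, 0.1, 83.4]
contact_force: [1.2, -0.1, 2.6]
finger_gap: 0.009
gripper_force: 15.0
```

```bash
python3 arc.py 1.55 1.73 5
```

```text
1.59 [6. 0.]
1.62 [13.  0.]
1.66 [19.  1.]
1.69 [25.  2.]
1.73 [31.  3.]
```

>>> drive_tool:
  series:
    - {"tx": 0,"ty": 0.008,"tz": 0,"rx": 0,"ry": 0,"rz": 0,"claw": 0.95}
    - {"tx": 0,"ty": 0.016,"tz": 0,"rx": 0,"ry": 0,"rz": 0,"claw": 0.95}
    - {"tx": 0,"ty": 0.024,"tz": 0.001,"rx": 0,"ry": 0,"rz": 0,"claw": 0.95}
    - {"tx": 0,"ty": 0.03,"tz": 0.002,"rx": 0,"ry": 0,"rz": 0,"claw": 0.95}
    - {"tx": 0,"ty": 0.03,"tz": 0.002,"rx": 0,"ry": 0,"rz": 0,"claw": 0.95}
    - {"tx": 0,"ty": 0.03,"tz": 0.002,"rx": 0,"ry": 0,"rz": 0,"claw": 0.95}
    - {"tx": 0,"ty": 0.03,"tz": 0.002,"rx": 0,"ry": 0,"rz": 0,"claw": 0.7}
    - {"tx": 0,"ty": 0.03,"tz": 0.002,"rx": 0,"ry": 0,"rz": 0,"claw": 0.5}
    - {"tx": 0,"ty": 0.03,"tz": 0.002,"rx": 0,"ry": 0,"rz": 0,"claw": 0.5}
    - {"tx": 0,"ty": 0.03,"tz": 0.002,"rx": 0,"ry": 0,"rz": 0,"claw": 0.5}

```text
t: 15.3
tool_pos: [0.6894, -0.0182, 0.2334]
tool_rot: [-180.0, -0.0, 83.4]
contact_force: [0.3, 0.1, 0.3]
finger_gap: 0.0281
gripper_force: 0.0
```

>>> drive_tool:
  series:
    - {"tx": 0,"ty": 0,"tz": 0,"rx": 0,"ry": 0,"rz": 0,"claw": 0.5}
    - {"tx": 0,"ty": 0,"tz": -0.01,"rx": 0,"ry": 0,"rz": 0,"claw": 0.5}
    - {"tx": 0,"ty": 0,"tz": -0.03,"rx": 0,"ry": 0,"rz": 0,"claw": 0.5}
    - {"tx": 0,"ty": 0,"tz": -0.06,"rx": 0,"ry": 0,"rz": 0,"claw": 0.5}
    - {"tx": 0,"ty": 0,"tz": -0.07,"rx": 0,"ry": 0,"rz": 0,"claw": 0.5}
    - {"tx": 0,"ty": -0.04,"tz": -0.07,"rx": 0,"ry": 0,"rz": 0,"claw": 0.5}
    - {"tx": 0,"ty": -0.08,"tz": -0.07,"rx": 0,"ry": 0,"rz": 0,"claw": 0.5}
    - {"tx": 0,"ty": -0.12,"tz": -0.07,"rx": 0,"ry": 0,"rz": 0,"claw": 0.5}
    - {"tx": 0,"ty": -0.16,"tz": -0.07,"rx": 0,"ry": 0,"rz": 0,"claw": 0.5}
    - {"tx": 0,"ty": -0.18,"tz": -0.07,"rx": 0,"ry": 0,"rz": 0,"claw": 0.5}

```text
t: 16.13
tool_pos: [0.5076, 0.0017, 0.304]
tool_rot: [-180.0, -0.1, 83.4]
contact_force: [0.9, 0.0, 0.3]
finger_gap: 0.0439
gripper_force: 0.0
```

```bash
python3 - <<'E'
from h import *
for n in("side","top"):
    p,d=env.read_camera(n);np.savez(f"pics/{n}1.npz",p=p,d=d);cv2.imwrite(f"pics/{n}1.png",p[:,:,::-1])
E
python3 -c "
import cv2,numpy as np
a=cv2.imread('pics/side1.png')[100:300,180:400];b=cv2.imread('pics/top1.png')[60:300,180:400]
a=cv2.resize(a,None,fx=1.8,fy=1.8);b=cv2.resize(b,None,fx=1.8,fy=1.8);a=cv2.copyMakeBorder(a,0,b.shape[0]-a.shape[0],0,0,cv2.BORDER_CONSTANT);cv2.imwrite('pics/m1.png',np.hstack([a,b]))"
python3 go.py .55 0 .3 83
```

```text
t [0.0026 0.0414 0.0049] r [ 0.01 -0.03  0.07] rows 1.0 | at [0.5085 0.0022 0.3049] [179.94  -0.2   83.44] j7 -12.0
```

View pics/m1.png

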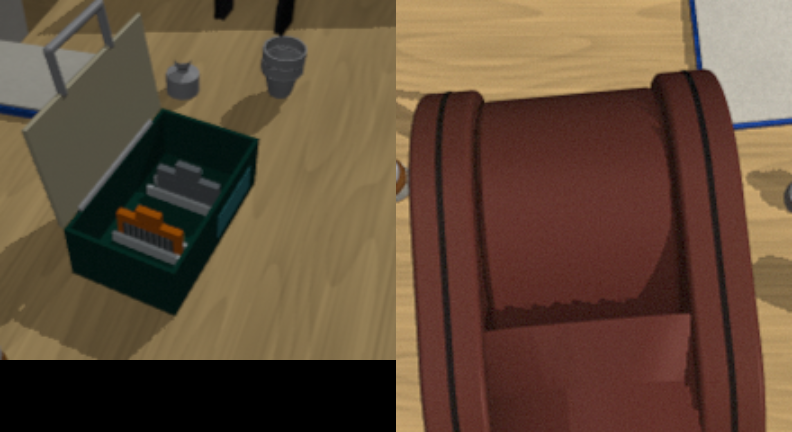

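Left half (side view): the flap stands open, the nested cups at (284,65) are upright, the orange plate is in the near (+y) slot at (150,228), and the grey plate is at (188,185). The top view is blocked by the arm, so I'll turn the wrist while moving aside, then measure.

```bash
python3 go.py .46 .26 .25 173
```

```text
t [ 0.2504 -0.0777  0.0557] r [  0.03  -0.02 -14.93] rows 12.5 | at [0.5085 0.0022 0.3049] [179.94  -0.2   83.44] j7 -12.0
```

>>> drive_tool:
  series:
    - {"tx": 0.25,"ty": -0.078,"tz": 0.055,"rx": 0,"ry": 0,"rz": -14.93,"claw": 0.5}
    - {"tx": 0.25,"ty": -0.078,"tz": 0.055,"rx": 0,"ry": 0,"rz": -14.93,"claw": 0.5}
    - {"tx": 0.25,"ty": -0.078,"tz": 0.055,"rx": 0,"ry": 0,"rz": -14.93,"claw": 0.5}
    - {"tx": 0.25,"ty": -0.078,"tz": 0.055,"rx": 0,"ry": 0,"rz": -14.93,"claw": 0.5}
    - {"tx": 0.25,"ty": -0.078,"tz": 0.055,"rx": 0,"ry": 0,"rz": -14.93,"claw": 0.5}
    - {"tx": 0.25,"ty": -0.078,"tz": 0.055,"rx": 0,"ry": 0,"rz": -14.93,"claw": 0.5}
    - {"tx": 0.25,"ty": -0.078,"tz": 0.055,"rx": 0,"ry": 0,"rz": -14.93,"claw": 0.5}
    - {"tx": 0.25,"ty": -0.078,"tz": 0.055,"rx": 0,"ry": 0,"rz": -14.93,"claw": 0.5}
    - {"tx": 0.25,"ty": -0.078,"tz": 0.055,"rx": 0,"ry": 0,"rz": -14.93,"claw": 0.5}
    - {"tx": 0.25,"ty": -0.078,"tz": 0.055,"rx": 0,"ry": 0,"rz": -14.93,"claw": 0.5}

```text
t: 17.07
tool_pos: [0.4628, 0.2598, 0.2485]
tool_rot: [-180.0, 0.0, 155.4]
contact_force: [0.2, -0.5, 1.0]
finger_gap: 0.0437
gripper_force: 0.0
```

```bash
python3 - <<'E'
from h import *
p,d=env.read_camera("top");np.savez("pics/top1.npz",p=p,d=d)
a=np.radians(-6.95);ex=np.array([np.cos(a),np.sin(a)]);ey=np.array([-ex[1],ex[0]]);c=np.array([.5915,-.0075])
for n in("top","side"):
    z=np.load(f"pics/{n}1.npz");p=z["p"].astype(int);W=cloud(n,z["d"])
    q=W[...,:2]-c
    m=(p[...,0]>p[...,2]+60)&(p[...,0]>1.6*p[...,1])&(abs(q@ex)<.06)&(abs(q@ey)<.1)&(W[...,2]>.03)&(W[...,2]<.075)
    tab=m&(W[...,2]>.059);top=m&(W[...,2]>.045)
    for k in(tab,top):
        print(n,k.sum(), *( (box(W[k]),np.percentile(W[k][:,2],[50,95]).round(4),"case",(q[k]@ex).mean().round(4),(q[k]@ey).mean().round(4),W[k].mean(0).round(4)) if k.sum()>5 else ()))
E
python3 go.py .5965 .0332 .15 173
```

```text
top 60 (array([598.8,  33. ]), array([ 8.6, 28.3]), 83.59) [0.0643 0.0666] case 0.0023 0.0409 [0.5987 0.0328 0.0642]
top 163 (array([599.5,  33. ]), array([ 9. , 79.5]), 83.34) [0.0493 0.0658] case 0.002 0.041 [0.5984 0.0329 0.0541]
side 79 (array([598.3,  34.8]), array([11.4, 30.4]), 84.18) [0.0633 0.0647] case 0.0008 0.0436 [0.5976 0.0357 0.0629]
side 251 (array([598.2,  34.8]), array([11.4, 80.3]), 84.18) [0.0495 0.0643] case 0.0006 0.0442 [0.5974 0.0363 0.0535]
t [-0.2143 -0.152   0.0987] r [-0.    0.   -2.85] rows 6.7 | at [0.4629 0.2595 0.2486] [-1.8000e+02  1.0000e-02  1.5591e+02] j7 33.0
```

```bash
python3 go.py .5984 .034 .14 173.3
```

```text
t [-0.2157 -0.1505  0.1087] r [-0.   0.  -2.9] rows 6.8 | at [0.4629 0.2595 0.2486] [-1.8000e+02  1.0000e-02  1.5591e+02] j7 33.0
```

>>> drive_tool:
  series:
    - {"tx": -0.216,"ty": -0.15,"tz": 0.109,"rx": 0,"ry": 0,"rz": -2.9,"claw": 0.5}
    - {"tx": -0.216,"ty": -0.15,"tz": 0.109,"rx": 0,"ry": 0,"rz": -2.9,"claw": 0.5}
    - {"tx": -0.216,"ty": -0.15,"tz": 0.109,"rx": 0,"ry": 0,"rz": -2.9,"claw": 0.5}
    - {"tx": -0.216,"ty": -0.15,"tz": 0.109,"rx": 0,"ry": 0,"rz": -2.9,"claw": 0.5}
    - {"tx": -0.216,"ty": -0.15,"tz": 0.109,"rx": 0,"ry": 0,"rz": -2.9,"claw": 0.5}
    - {"tx": -0.216,"ty": -0.15,"tz": 0.109,"rx": 0,"ry": 0,"rz": -2.9,"claw": 0.5}
    - {"tx": -0.216,"ty": -0.15,"tz": 0.109,"rx": 0,"ry": 0,"rz": -2.9,"claw": 0.5}
    - {"tx": -0.216,"ty": -0.15,"tz": 0.109,"rx": 0,"ry": 0,"rz": -2.9,"claw": 0.5}
    - {"tx": -0.216,"ty": -0.15,"tz": 0.109,"rx": 0,"ry": 0,"rz": -2.9,"claw": 0.5}
    - {"tx": -0.216,"ty": -0.15,"tz": 0.109,"rx": 0,"ry": 0,"rz": -2.9,"claw": 0.5}

```text
t: 17.95
tool_pos: [0.5949, 0.0318, 0.1394]
tool_rot: [-180.0, -0.0, 172.2]
contact_force: [-0.8, 0.0, 0.1]
finger_gap: 0.0429
gripper_force: 0.0
```

```bash
python3 go.py .5984 .034 .04 173.3
```

```text
t [-0.0032  0.0026  0.0994] r [-0.   -0.   -0.18] rows 2.4 | at [0.5949 0.0318 0.1394] [-1.8000e+02 -2.0000e-02  1.7222e+02] j7 83.0
```

>>> drive_tool:
  series:
    - {"tx": -0.0032,"ty": 0.0026,"tz": 0.0,"rx": 0,"ry": 0,"rz": -0.18,"claw": 0.5}
    - {"tx": -0.0032,"ty": 0.0026,"tz": 0.02,"rx": 0,"ry": 0,"rz": -0.18,"claw": 0.5}
    - {"tx": -0.0032,"ty": 0.0026,"tz": 0.04,"rx": 0,"ry": 0,"rz": -0.18,"claw": 0.5}
    - {"tx": -0.0032,"ty": 0.0026,"tz": 0.055,"rx": 0,"ry": 0,"rz": -0.18,"claw": 0.5}
    - {"tx": -0.0032,"ty": 0.0026,"tz": 0.07,"rx": 0,"ry": 0,"rz": -0.18,"claw": 0.5}
    - {"tx": -0.0032,"ty": 0.0026,"tz": 0.08,"rx": 0,"ry": 0,"rz": -0.18,"claw": 0.5}
    - {"tx": -0.0032,"ty": 0.0026,"tz": 0.09,"rx": 0,"ry": 0,"rz": -0.18,"claw": 0.5}
    - {"tx": -0.0032,"ty": 0.0026,"tz": 0.099,"rx": 0,"ry": 0,"rz": -0.18,"claw": 0.5}
    - {"tx": -0.0032,"ty": 0.0026,"tz": 0.099,"rx": 0,"ry": 0,"rz": -0.18,"claw": 0.5}
    - {"tx": -0.0032,"ty": 0.0026,"tz": 0.099,"rx": 0,"ry": 0,"rz": -0.18,"claw": 0.5}

```text
t: 18.78
tool_pos: [0.598, 0.0342, 0.0405]
tool_rot: [-180.0, -0.0, 173.5]
contact_force: [-0.5, -0.9, -0.6]
finger_gap: 0.0435
gripper_force: 0.0
```

```bash
python3 go.py .5984 .034 .04 173.3
```

```text
t [-0.0004 -0.0002  0.0005] r [-0.   -0.    0.03] rows 0.0 | at [0.598  0.0342 0.0405] [-1.8000e+02 -2.0000e-02  1.7349e+02] j7 87.0
```

>>> drive_tool:
  series:
    - {"tx": 0,"ty": 0,"tz": 0,"rx": 0,"ry": 0,"rz": 0,"claw": 0.7}
    - {"tx": 0,"ty": 0,"tz": 0,"rx": 0,"ry": 0,"rz": 0,"claw": 0.8}
    - {"tx": 0,"ty": 0,"tz": 0,"rx": 0,"ry": 0,"rz": 0,"claw": 0.85}
    - {"tx": 0,"ty": 0,"tz": 0,"rx": 0,"ry": 0,"rz": 0,"claw": 0.95}
    - {"tx": 0,"ty": 0,"tz": 0,"rx": 0,"ry": 0,"rz": 0,"claw": 0.95}
    - {"tx": 0,"ty": 0,"tz": 0,"rx": 0,"ry": 0,"rz": 0,"claw": 0.95}
    - {"tx": 0,"ty": 0,"tz": 0,"rx": 0,"ry": 0,"rz": 0,"claw": 0.95}
    - {"tx": 0,"ty": 0,"tz": 0,"rx": 0,"ry": 0,"rz": 0,"claw": 0.95}
    - {"tx": 0,"ty": 0,"tz": 0,"rx": 0,"ry": 0,"rz": 0,"claw": 0.95}
    - {"tx": 0,"ty": 0,"tz": 0,"rx": 0,"ry": 0,"rz": 0,"claw": 0.95}
  squeeze: 30

```text
t: 19.62
tool_pos: [0.5981, 0.034, 0.0406]
tool_rot: [180.0, 0.0, 173.5]
contact_force: [-0.5, 0.4, 2.4]
finger_gap: 0.0096
gripper_force: 30.0
```

>>> drive_tool:
  series:
    - {"tx": 0,"ty": 0,"tz": -0.004,"rx": 0,"ry": 0,"rz": 0,"claw": 0.95}
    - {"tx": 0,"ty": 0,"tz": -0.01,"rx": 0,"ry": 0,"rz": 0,"claw": 0.95}
    - {"tx": 0,"ty": 0,"tz": -0.018,"rx": 0,"ry": 0,"rz": 0,"claw": 0.95}
    - {"tx": 0,"ty": 0,"tz": -0.03,"rx": 0,"ry": 0,"rz": 0,"claw": 0.95}
    - {"tx": 0,"ty": 0,"tz": -0.045,"rx": 0,"ry": 0,"rz": 0,"claw": 0.95}
    - {"tx": 0,"ty": 0,"tz": -0.06,"rx": 0,"ry": 0,"rz": 0,"claw": 0.95}
    - {"tx": 0,"ty": 0,"tz": -0.08,"rx": 0,"ry": 0,"rz": 0,"claw": 0.95}
    - {"tx": 0,"ty": 0,"tz": -0.1,"rx": 0,"ry": 0,"rz": 0,"claw": 0.95}
    - {"tx": 0,"ty": 0,"tz": -0.12,"rx": 0,"ry": 0,"rz": 0,"claw": 0.95}
    - {"tx": 0,"ty": 0,"tz": -0.13,"rx": 0,"ry": 0,"rz": 0,"claw": 0.95}

```text
t: 20.45
tool_pos: [0.5992, 0.0338, 0.1742]
tool_rot: [179.9, 0.2, 173.4]
contact_force: [1.0, -0.3, -0.4]
finger_gap: 0.0103
gripper_force: 30.0
```

```bash
python3 go.py .4615 .319 .2 197.7
```

```text
t [ 0.1693  0.2676 -0.0261] r [ 0.    0.04 -4.04] rows 7.6 | at [0.5992 0.0338 0.1742] [179.93   0.21 173.44] j7 83.0
```

>>> drive_tool:
  series:
    - {"tx": 0.006,"ty": 0.01,"tz": -0.01,"rx": 0,"ry": 0,"rz": -0.3,"claw": 0.95}
    - {"tx": 0.02,"ty": 0.032,"tz": -0.02,"rx": 0,"ry": 0,"rz": -0.8,"claw": 0.95}
    - {"tx": 0.038,"ty": 0.06,"tz": -0.026,"rx": 0,"ry": 0,"rz": -1.2,"claw": 0.95}
    - {"tx": 0.056,"ty": 0.089,"tz": -0.026,"rx": 0,"ry": 0,"rz": -1.6,"claw": 0.95}
    - {"tx": 0.075,"ty": 0.118,"tz": -0.026,"rx": 0,"ry": 0,"rz": -2,"claw": 0.95}
    - {"tx": 0.094,"ty": 0.148,"tz": -0.026,"rx": 0,"ry": 0,"rz": -2.4,"claw": 0.95}
    - {"tx": 0.113,"ty": 0.178,"tz": -0.026,"rx": 0,"ry": 0,"rz": -2.8,"claw": 0.95}
    - {"tx": 0.132,"ty": 0.208,"tz": -0.026,"rx": 0,"ry": 0,"rz": -3.2,"claw": 0.95}
    - {"tx": 0.148,"ty": 0.234,"tz": -0.026,"rx": 0,"ry": 0,"rz": -3.6,"claw": 0.95}
    - {"tx": 0.16,"ty": 0.253,"tz": -0.026,"rx": 0,"ry": 0,"rz": -4,"claw": 0.95}

```text
t: 21.28
tool_pos: [0.4651, 0.307, 0.1964]
tool_rot: [180.0, -0.0, -162.1]
contact_force: [-0.0, 0.1, -0.8]
finger_gap: 0.0096
gripper_force: 30.0
```

```bash
python3 go.py .4615 .319 .2 197.7
```

```text
t [-0.0003  0.0125 -0.0036] r [ 0.01 -0.01  0.03] rows 0.3 | at [0.4651 0.307  0.1964] [ 1.7996e+02 -5.0000e-02 -1.6212e+02] j7 72.0
```

>>> drive_tool:
  series:
    - {"tx": 0,"ty": 0.005,"tz": -0.002,"rx": 0,"ry": 0,"rz": 0.03,"claw": 0.95}
    - {"tx": 0,"ty": 0.01,"tz": -0.003,"rx": 0,"ry": 0,"rz": 0.03,"claw": 0.95}
    - {"tx": 0,"ty": 0.012,"tz": -0.003,"rx": 0,"ry": 0,"rz": 0.03,"claw": 0.95}
    - {"tx": 0,"ty": 0.012,"tz": -0.003,"rx": 0,"ry": 0,"rz": 0.03,"claw": 0.95}
    - {"tx": 0,"ty": 0.012,"tz": -0.003,"rx": 0,"ry": 0,"rz": 0.03,"claw": 0.95}
    - {"tx": 0,"ty": 0.012,"tz": -0.003,"rx": 0,"ry": 0,"rz": 0.03,"claw": 0.95}
    - {"tx": 0,"ty": 0.012,"tz": -0.003,"rx": 0,"ry": 0,"rz": 0.03,"claw": 0.95}
    - {"tx": 0,"ty": 0.012,"tz": -0.003,"rx": 0,"ry": 0,"rz": 0.03,"claw": 0.95}
    - {"tx": 0,"ty": 0.012,"tz": -0.003,"rx": 0,"ry": 0,"rz": 0.03,"claw": 0.95}
    - {"tx": 0,"ty": 0.012,"tz": -0.003,"rx": 0,"ry": 0,"rz": 0.03,"claw": 0.95}

```text
t: 22.12
tool_pos: [0.4643, 0.3148, 0.1995]
tool_rot: [-180.0, -0.0, -162.7]
contact_force: [0.1, -0.0, -1.2]
finger_gap: 0.0098
gripper_force: 30.0
```

```bash
python3 - <<'E'
from h import *
p,d=env.read_camera("side");W=cloud("side",d);cv2.imwrite("pics/s4.png",p[:,:,::-1]);p=p.astype(int)
q,d2=env.read_camera("top");cv2.imwrite("pics/t4.png",q[:,:,::-1])
m=(p[...,0]>p[...,2]+60)&(p[...,0]>1.6*p[...,1])&(np.hypot(W[...,0]-.4615,W[...,1]-.319)<.07)&(W[...,2]>.13)
t=W[m]
if len(t): print(len(t),box(t),t.min(0),t.max(0))
o=env.get_obs();print(o["joint_vel"].round(2),o["gripper_force"])
E
python3 go.py .4615 .319 .2 197.7
```

```text
20 (array([474.7, 341.4]), array([62.5, 39.4]), 75.97) [0.4479938  0.31580309 0.16554131] [0.49217661 0.37644321 0.30234255]
[-0.22 -0.12 -0.07  0.03  0.02 -0.01  0.06] 29.982492523267865
t [ 0.0015  0.0047 -0.0005] r [-0.    0.   -0.07] rows 0.1 | at [0.4643 0.315  0.1995] [-180.      0.   -162.71] j7 71.0
```

View pics/s4.png

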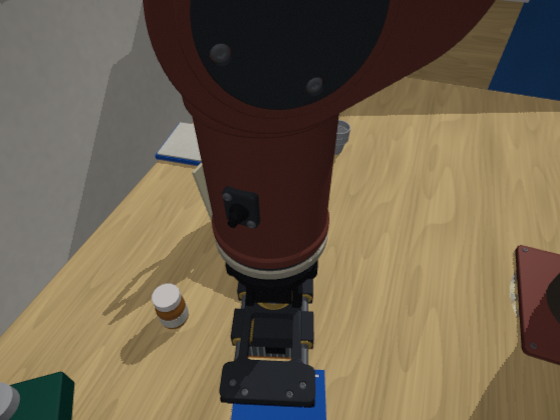

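View pics/t4.png

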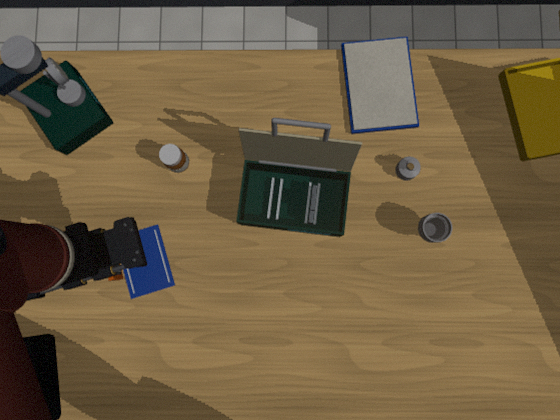

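The side view shows the plate hidden under the gripper at (270,350), above the mat at (280,385). The top view shows the flap open, the orange slot empty, the grey plate in place at (313,203), the cups nested at (434,228), and the weight (408,168) and jar (173,157) where they were. A last 5 mm of correction, then hold.

>>> drive_tool:
  series:
    - {"tx": 0.001,"ty": 0.003,"tz": 0,"rx": 0,"ry": 0,"rz": -0.07,"claw": 0.95}
    - {"tx": 0.001,"ty": 0.005,"tz": 0,"rx": 0,"ry": 0,"rz": -0.07,"claw": 0.95}
    - {"tx": 0.001,"ty": 0.005,"tz": 0,"rx": 0,"ry": 0,"rz": -0.07,"claw": 0.95}
    - {"tx": 0.001,"ty": 0.005,"tz": 0,"rx": 0,"ry": 0,"rz": -0.07,"claw": 0.95}
    - {"tx": 0.001,"ty": 0.005,"tz": 0,"rx": 0,"ry": 0,"rz": -0.07,"claw": 0.95}
    - {"tx": 0.001,"ty": 0.005,"tz": 0,"rx": 0,"ry": 0,"rz": -0.07,"claw": 0.95}
    - {"tx": 0.001,"ty": 0.005,"tz": 0,"rx": 0,"ry": 0,"rz": -0.07,"claw": 0.95}
    - {"tx": 0.001,"ty": 0.005,"tz": 0,"rx": 0,"ry": 0,"rz": -0.07,"claw": 0.95}
    - {"tx": 0.001,"ty": 0.005,"tz": 0,"rx": 0,"ry": 0,"rz": -0.07,"claw": 0.95}
    - {"tx": 0.001,"ty": 0.005,"tz": 0,"rx": 0,"ry": 0,"rz": -0.07,"claw": 0.95}

```text
t: 23.05
tool_pos: [0.4618, 0.3194, 0.1995]
tool_rot: [-180.0, -0.0, -162.3]
contact_force: [-0.9, 0.3, -1.2]
finger_gap: 0.0098
gripper_force: 30.0
```

>>> drive_tool:
  series:
    - {"tx": 0,"ty": 0,"tz": 0,"rx": 0,"ry": 0,"rz": 0,"claw": 0.95}
    - {"tx": 0,"ty": 0,"tz": 0,"rx": 0,"ry": 0,"rz": 0,"claw": 0.95}
    - {"tx": 0,"ty": 0,"tz": 0,"rx": 0,"ry": 0,"rz": 0,"claw": 0.95}
    - {"tx": 0,"ty": 0,"tz": 0,"rx": 0,"ry": 0,"rz": 0,"claw": 0.95}
    - {"tx": 0,"ty": 0,"tz": 0,"rx": 0,"ry": 0,"rz": 0,"claw": 0.95}
    - {"tx": 0,"ty": 0,"tz": 0,"rx": 0,"ry": 0,"rz": 0,"claw": 0.95}
    - {"tx": 0,"ty": 0,"tz": 0,"rx": 0,"ry": 0,"rz": 0,"claw": 0.95}
    - {"tx": 0,"ty": 0,"tz": 0,"rx": 0,"ry": 0,"rz": 0,"claw": 0.95}
    - {"tx": 0,"ty": 0,"tz": 0,"rx": 0,"ry": 0,"rz": 0,"claw": 0.95}
    - {"tx": 0,"ty": 0,"tz": 0,"rx": 0,"ry": 0,"rz": 0,"claw": 0.95}

```text
t: 23.88
tool_pos: [0.4618, 0.3195, 0.1995]
tool_rot: [-180.0, -0.0, -162.3]
contact_force: [-0.0, 1.0, -0.2]
finger_gap: 0.01
gripper_force: 30.0
```

```bash
python3 go.py .4615 .319 .2 197.7; python3 -c "
from cell import env
o=env.get_obs();print(o['joint_vel'].round(2),o['gripper_force'],o['finger_gap'])"
```

```text
t [ 0.0004 -0.0003 -0.0005] r [-0. -0.  0.] rows 0.0 | at [0.4618 0.3195 0.1995] [-180.     -0.   -162.29] j7 71.0
[-0.01  0.02 -0.01 -0.03  0.02  0.13 -0.01] 29.982413097750396 0.009967983114215498
```

```bash
python3 -c "
from cell import env
print(env.hand_in())"
```

```text
the job is handed in; nothing more can be done
None
```

I handed the job in at about 24 s of the 69 s allowed: the steel cup is nested in its match, the flap stands open, and the filter plate is held still and upright about 16 cm above the middle of the mat, with its faces parallel to the mat's long edges. The hand-in returned no verdict.

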